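# Close the photometer's sample drawer and hold its filter selector at the third click

### The arm

A 6-joint arm with a two-finger parallel gripper is mounted at the origin on the work surface. World frame = base frame: x ahead of the robot, y to its left, z up, the work surface at z = 0. Lengths are in m, angles in rad, forces in N, time in s.
With the tool pointing down it reaches from about 0.3 to 0.875 m from the base axis. Payload 6.4 kg.
Tool frame: the origin (TCP) lies between the finger pads, 19 mm behind the fingertips; this is the grasp point; z points along the fingers, y is the line along which they close (so a half turn about z gives the same grasp; the last joint's range is limited). The gripper opens to 85 mm and grips with 20 to 120 N. Pads are 22 mm wide; open, the fingers measure 114 mm over their backs; the gripper's body (76 mm by 85 mm) begins 54 mm behind the grasp point. The pads swing forward as they close: fully open they stand 13 mm farther back than shut.
Start: joints at [0.983, 0.181, 1.607, -0, 1.354, -0.206], TCP at [0.214, 0.534, 0.25] pointing down, gripper open.
Joint ranges: [-2.99, 2.99], [-0.89, 2.07], [0.3, 2.58], [-1.14, 4.28], [0, 2.63], [-3.12, 3.12]. Speed limits (rad/s): [2.57, 2.57, 3.01, 3.14, 3.14, 3.14].

### API

Orientations are given as a unit quaternion [w, x, y, z].
In Python, from bench import ctrl gives the robot as it stands.
- The arm moves only by the tool jog_arm, never from a script. Its argument "series" is a list that holds one entry, the list of rows, each a list of 7 numbers: the shift along the tool's x, y, z in mm, then the turn, a rotation vector about the tool's x, y, z in rad, then the finger opening in mm, from 0 to 85.4. In form: [[[tx, ty, tz, rx, ry, rz, gripper], ...]]. A call has exactly 10 rows; each row shifts and turns the commanded pose from where the row before left it, along the tool's axes as they then stand; what a row does not reach is not made up. A row lasts 1/10 s, in which the tool goes at most 50 mm and 8.59 degrees, less where a joint would pass 70% of its speed; a pose out of reach is approached as far as the arm can. A call with a gripper value outside its range is refused whole. The fingers move at their own pace and stop on an object; the grip force is fixed at half the most. Time passes only in rows, so rows that do not move let the fingers close, or fill a call up. It gives the time, the measured TCP pose, the force, the opening and the grip force at its end, in the units of the state.
- ctrl.get_obs(): the state, without advancing time (a new reading comes with each control period).
- ctrl.camera(name): name is "side" or "top"; returns a dict with "frame" (400x640x3 uint8, blue, green, red), "z_map" (400x640 float32, m along the optical axis (not along the pixel's ray), 0 where there is no reading), "fx", "fy", "cx", "cy" (pixels), "xyz" and "rotation" of the camera in the world. Camera axes: x right, y down, z forward; pixel columns grow to the right and rows downward; lengths in m; the calibration is good to about 2 mm. A picture is of the moment at which its call begins.
- ctrl.hand_in(): hands the job in; it is judged then, once.
The state is a dict: "time_s": time; "q": joint angles; "dq": joint speeds; "joint_efforts": joint torques, N m; "eef_pos": TCP position; "eef_rot": TCP orientation; "wrist_force": force on the tool from outside, world axes, zero at the start; "torque": the same for the moment, N m; "opening": opening from 0.0 (shut) to 1.0 (fully open); "grasp_force": force on a finger pad.
Only numpy, scipy, OpenCV 4.12 (cv2) and the standard library are available. Lean on these libraries where they do the work, as an engineer would, in place of code of your own. Each camera call takes 0.05 s, during which the arm holds its last target. There are 200 camera calls.

### The job

Push the photometer's open sample drawer fully home until it snaps into its seat; only then take the black knob on top and turn it clockwise from its dark stop, counting the clicks, to the third one, without running on to the fourth. The knob springs back when let go, so finish still gripping it and holding it steady at the third click. Leave the glassware and the other things around undisturbed.

Things in the scene. Friction and masses are not known exactly. Their poses are not given: they have to be found in the camera images.
- photometer: White photometer, fixed: 240 deep (its x), 320 wide (y), deck 112 above the bench; display hump on the left rear of the deck, up to 145. Origin: centre of its underside. Its x points from front to rear (from the robot, within 17 degrees); y left, z up. Front face at x = -120. Sample drawer in the left half of the front (centre y = 80), knob on the deck's right front (axis x = -60, y = -85).
- sample_drawer (a joint): Opening of the blue-fronted sample drawer, m: 0 = fully home (panel against the face), 0.04 to 0.075 at the start. It slides straight in along the photometer's +x with about 1 N; at about 0.010 it meets its detent, about 7 N to pass (crest at 0.0045), then snaps home against a rigid stop and stays.
- drawer_lip (a point): Middle of the front face of the drawer's pull lip: dark grey ledge 90 wide (y), 9 high, 11 proud of the blue panel along its top edge, centre 85.5 above the bench; panel 128 wide, 26 to 92 above the bench. Axes as the photometer's. Push it along +x; with the drawer home it is 139 in front and 80 left of the photometer's origin. Six capped vials are fixed in the drawer.
- filter_selector (a joint): Angle of the filter selector, rad, growing clockwise seen from above: 0 = dark stop (start); clicks at 0.419, 0.838, 1.257 (third), 1.676 (fourth, end of travel). A spring (0.07 N m at dark, 0.115 at the third) returns it to dark when let go; detents add and take 0.055 N m: the torque jumps up on leaving a click and falls towards the next, 0.18 at most.
- selector_knob: Black fluted round knob turned by filter_selector: 40 diameter, 32 tall, origin on its upright axis at its underside, 119 above the bench; top at 151. White pointer line along its -x, at the red dot in front when dark; white dots mark the clicks. Skirt disc below it (52 diameter, 6 thick, 1 above the deck) turns with it. Grip its side from above at any yaw, 20 to 40 N.
- knob_grip (a point): On the knob's axis, 21 above its underside (140 above the bench), a good TCP height: fingertips 19 past the TCP then end just above the skirt. Its axes turn with the knob: yaw falls as the joint angle grows.
- media_bottle: Bystander, loose: clear glass media bottle with white label and blue cap, 86 diameter, 176 tall (mm); origin at the centre of its underside. Leave it where it is.
- lidded_jar: Bystander, loose: clear glass jar with black lid, 87 diameter, 119 tall (mm); origin at the centre of its underside. Leave it where it is.
- dropper_bottle: Bystander, loose: small amber bottle with black cap, 38 diameter, 75 tall (mm); origin at the centre of its underside. Leave it where it is.
- beaker: Bystander, loose: small clear beaker, 60 diameter, 70 tall, on the bench in front of the photometer's right half (mm); origin at the centre of its underside. Leave it where it is.
- deck_vial: Bystander, loose: capped sample vial, 25 diameter, 45 tall, standing on the photometer's deck, 105 mm or more from the knob's axis (mm); origin at the centre of its underside. Leave it where it is.
- carton: Bystander, loose: white carton 100 x 150 x 75 tall (mm); origin at the centre of its underside. Leave it where it is.
- power_adapter: Bystander, loose: black power adapter 62 x 95 x 40 tall (mm); origin at the centre of its underside. Leave it where it is.

How it is judged:
By the outcome, as a careful person would: the job done as asked, in the order asked, and still so for the second after the job is handed in, while the arm keeps its last pose, push and grip.
It also fails if it takes over 69 s, if anything falls off the work surface, if the arm or the gripper's body presses on something with over 40 N, if the wrist force passes 120 N, or if a joint passes its speed limit or range.

## Working session

There is one attempt and no reset: what is moved stays moved. The work goes in short steps, Python scripts to look and compute and a tool call to move; the robot and the scene stay as the last step left them, time stands still between calls to the robot, and variables do not carry over. Pictures are saved under pics/ and viewed, at most 10 in all, crops included, and the job is handed in when it is done.

Besides the shell and the picture viewer there is one more tool, called after "Request:" by a JSON object that holds its "name" and its "arguments", one argument or row to a line. jog_arm: Moves the arm, as the interface text tells. Its arguments: {"type":"object","properties":{"series":{"type":"array"}},"required":["series"]}

```bash
mkdir -p pics; cat > h.py <<'E'
import numpy as np,cv2
from bench import ctrl
from scipy.spatial.transform import Rotation as R
def cam(n):
    c=ctrl.camera(n); return c
def rot(c):
    r=np.array(c["rotation"]); return r if r.shape==(3,3) else R.from_quat(r,scalar_first=True).as_matrix()
def onplane(c,u,v,z):
    d=rot(c)@np.array([(u-c["cx"])/c["fx"],(v-c["cy"])/c["fy"],1]); p=np.array(c["xyz"])
    return p+d*(z-p[2])/d[2]
def cloud(c):
    v,u=np.mgrid[:400,:640]; z=c["z_map"]
    P=np.stack([(u-c["cx"])/c["fx"]*z,(v-c["cy"])/c["fy"]*z,z],-1)@rot(c).T+np.array(c["xyz"])
    P[z==0]=np.nan; return P
E
python3 - <<'E'
from h import *
for n in("side","top"):
    c=cam(n); cv2.imwrite(f"pics/{n}0.png",c["frame"]); print(n,c["xyz"],rot(c).round(3).tolist(),c["fx"])
    np.savez(f"{n}0.npz",**c)
print(ctrl.get_obs())
E
```

```text
side [0.43456024 0.75014209 0.98695956] [[-0.985, -0.116, 0.126], [-0.17, 0.745, -0.645], [-0.019, -0.657, -0.753]] 441.7883727924186
top [0.48553197 0.01981971 1.14431393] [[-0.021, -0.995, 0.1], [-1.0, 0.019, -0.018], [0.016, -0.1, -0.995]] 407.81051913457117
{'time_s': 0.1, 'q': array([ 9.82728200e-01,  1.81498529e-01,  1.60789960e+00, -4.80612619e-05,
        1.35381411e+00, -2.06293365e-01]), 'dq': array([ 6.40905056e-05, -4.35171205e-04, -4.25865526e-03,  1.58500665e-04,
       -5.75955557e-04,  2.09544592e-03]), 'joint_efforts': array([ 9.48895395e-04, -4.45875692e+01, -3.52241957e+01, -2.16041781e-04,
        3.96660995e-03, -1.26477568e-05]), 'eef_pos': array([0.21395254, 0.53320395, 0.24916042]), 'eef_rot': array([-2.91607471e-04,  1.89725072e-01,  9.81836922e-01, -7.55830176e-04]), 'wrist_force': array([-0.05535762,  0.6426553 , -0.1328059 ]), 'torque': array([ 0.00772176, -0.03636312,  0.03904123]), 'grasp_force': 0.0, 'opening': 1.003928863559482}
```

View pics/side0.png

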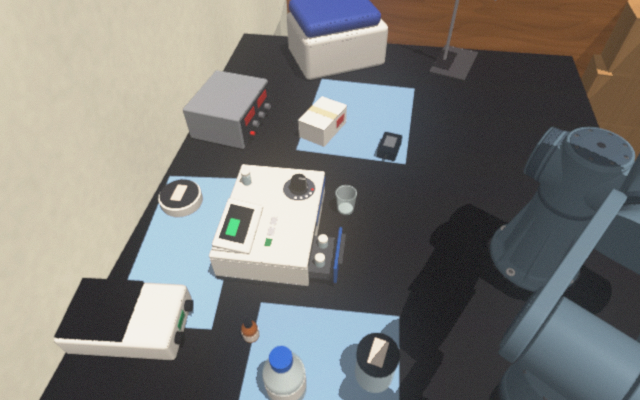

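View pics/top0.png

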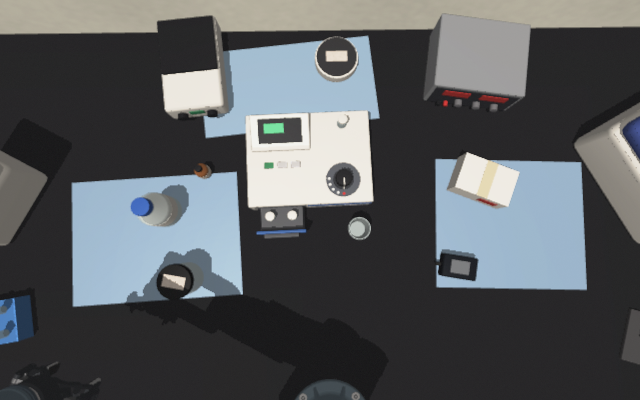

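The side view shows the photometer around (270,225), with the drawer open at (330,252). In the top view the deck spans (247,113) to (372,205), the knob is at (343,180), the blue panel at (282,233) and the beaker at (360,228).

```bash
python3 - <<'E'
from h import *
for n in("top","side"):
    c=dict(np.load(f"{n}0.npz")); P=cloud(c); f=c["frame"].astype(int); g=f.max(2)
    box=(P[...,0]>.35)&(P[...,0]<.95)&(abs(P[...,1]-.07)<.32)
    m=box&(abs(P[...,2]-.112)<.006)&(g>150)
    k,lab,st,ce=cv2.connectedComponentsWithStats(m.astype(np.uint8)); i=1+st[1:,4].argmax()
    D=P[lab==i]; r=cv2.minAreaRect((D[:,:2]*1000).astype(np.float32)); print(n,"deck z",np.median(D[:,2]),r, cv2.boxPoints(r).round(0).tolist())
    ctr=np.array(r[0])/1000
    near=(np.hypot(P[...,0]-ctr[0],P[...,1]-ctr[1])<.2)
    m=near&(P[...,2]>.144)&(P[...,2]<.158)&(g<110); K=P[m]
    (a,b),rad=cv2.minEnclosingCircle((K[:,:2]*1000).astype(np.float32)); print("knobtop",len(K),a,b,rad,np.median(K,0))
    b_=(f[...,0]>f[...,2]+50)&near&(P[...,2]>.02)&(P[...,2]<.1)&(P[...,0]<ctr[0]); B=P[b_]
    print("blue",len(B)); 
    if len(B): print(B.min(0),B.max(0),np.polyfit(B[:,1],B[:,0],1),cv2.fitLine((B[:,:2]*1000).astype(np.float32),2,0,1,1).ravel())
    L=P[near&(abs(P[...,2]-.089)<.006)&(g<110)&(P[...,0]<ctr[0]-.12)]
    if len(L): print("lip",len(L),L.min(0),L.max(0),np.median(L,0))
E
```

```text
top deck z 0.11250919178229601 ((695.2328491210938, 41.675987243652344), (240.9552459716797, 319.2270202636719), 1.6644524335861206) [[570.0, 198.0], [579.0, -121.0], [820.0, -114.0], [811.0, 205.0]]
knobtop 199 703.0845947265625 33.873085021972656 122.93083190917969 [ 0.63835633 -0.04606088  0.15139344]
blue 72
[0.5045396  0.03256031 0.03459633] [0.57391778 0.11869181 0.09640481] [-0.13967309  0.520613  ] [ 1.6507861e-01 -9.8628044e-01  5.0922018e+02  8.1567657e+01]
lip 24 [0.49939989 0.05175906 0.08405533] [0.56050465 0.14196476 0.09350911] [0.50232478 0.07997489 0.08983465]
side deck z 0.1108834226103354 ((695.291259765625, 42.41924285888672), (239.7104949951172, 323.7033386230469), 1.7511601448059082) [[571.0, 201.0], [580.0, -123.0], [820.0, -116.0], [810.0, 208.0]]
knobtop 112 639.1791381835938 -41.50822448730469 20.50932502746582 [ 0.64076981 -0.03755038  0.14936913]
blue 62
[0.50631918 0.0521104  0.02924431] [0.51841176 0.12763368 0.09427682] [0.01540968 0.50986095] [1.5799776e-02 9.9987519e-01 5.1120093e+02 8.6956078e+01]
lip 23 [0.49899745 0.05479463 0.08477696] [0.57189832 0.17805905 0.09496758] [0.50392803 0.0799861  0.0889331 ]
```

Request:
{"name": "jog_arm", "arguments": {
  "series": [
    [[0,0,0,0,0,-0.103,0],[0,0,0,0,0,-0.103,0],[0,0,0,0,0,-0.103,0],[0,0,0,0,0,-0.103,0],[-14,-26.5,0,0,0,0,0],[-14,-26.5,0,0,0,0,0],[-14,-26.5,0,0,0,0,0],[-14,-26.5,0,0,0,0,0],[-14,-26.5,0,0,0,0,0],[-14,-26.5,0,0,0,0,0]]
  ]
}}

```text
time_s: 1.1
eef_pos: [0.3032, 0.376, 0.2496]
eef_rot: [-0.0, -0.015, 1.0, -0.0]
wrist_force: [0.8, -0.7, 0.2]
opening: -0.001
grasp_force: 0.0
```

Request:
{"name": "jog_arm", "arguments": {
  "series": [
    [[-14,-26.5,0,0,0,0,0],[-14,-26.5,0,0,0,0,0],[-14,-26.5,0,0,0,0,0],[-14,-26.5,0,0,0,0,0],[-14,-26.5,0,0,0,0,0],[-14,-26.5,0,0,0,0,0],[-14,-26.5,0,0,0,0,0],[-14,-26.5,0,0,0,0,0],[-14,-26.5,0,0,0,0,0],[-14,-26.5,0,0,0,0,0]]
  ]
}}

```text
time_s: 2.1
eef_pos: [0.4511, 0.1154, 0.2497]
eef_rot: [-0.0, -0.015, 1.0, 0.0]
wrist_force: [0.2, 0.4, -0.1]
opening: -0.0
grasp_force: 0.0
```

Request:
{"name": "jog_arm", "arguments": {
  "series": [
    [[0,0,20,0,0,0,0],[0,0,20,0,0,0,0],[0,0,20,0,0,0,0],[0,0,20,0,0,0,0],[0,0,20,0,0,0,0],[0,0,20,0,0,0,0],[0,0,20,0,0,0,0],[0,0,13,0,0,0,0],[0,0,0,0,0,0,0],[0,0,0,0,0,0,0]]
  ]
}}

```text
time_s: 3.1
eef_pos: [0.4511, 0.1166, 0.0972]
eef_rot: [-0.0, -0.015, 1.0, -0.0]
wrist_force: [0.0, 0.6, 0.2]
opening: 0.0
grasp_force: 0.0
```

```bash
python3 - <<'E'
from h import *
c=cam("side"); cv2.imwrite("pics/side1.png",cv2.resize(c["frame"][140:320,180:460],None,fx=2.8,fy=2.8))
o=ctrl.get_obs(); print(o["eef_pos"],o["wrist_force"])
E
```

```text
[0.45155851 0.11659379 0.09774122] [-0.28500712 -0.10580501  0.54709137]
```

View pics/side1.png

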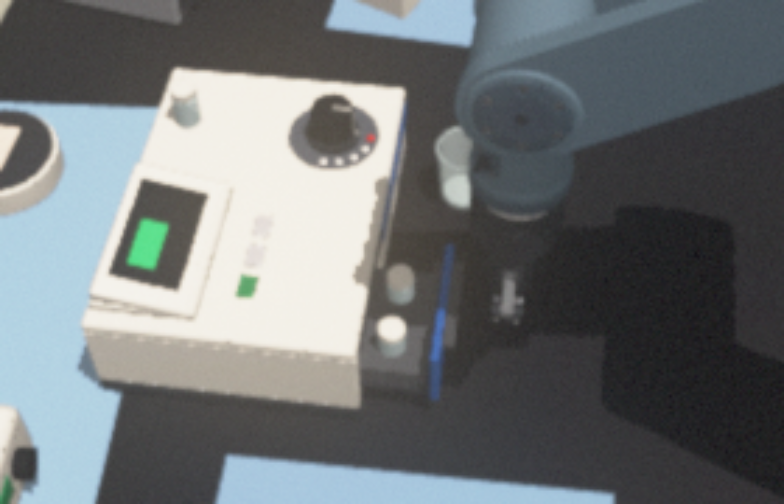

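The finger is at crop pixel (508,297), squarely in front of the blue panel at (440,320) and clear of everything. I'll push now.

Request:
{"name": "jog_arm", "arguments": {
  "series": [
    [[-10,0,0,0,0,0,0],[-10,0,0,0,0,0,0],[-8,0,0,0,0,0,0],[-7,0,0,0,0,0,0],[-7,0,0,0,0,0,0],[-7,0,0,0,0,0,0],[-7,0,0,0,0,0,0],[-7,0,0,0,0,0,0],[-7,0,0,0,0,0,0],[-5,0,0,0,0,0,0]]
  ]
}}

```text
time_s: 4.15
eef_pos: [0.5266, 0.1188, 0.0969]
eef_rot: [0.0, -0.015, 1.0, 0.0]
wrist_force: [-1.2, -0.6, 0.4]
opening: -0.001
grasp_force: 0.3
```

Request:
{"name": "jog_arm", "arguments": {
  "series": [
    [[-2,0,0,0,0,0,0],[-2,0,0,0,0,0,0],[-1,0,0,0,0,0,0],[-1,0,0,0,0,0,0],[-1,0,0,0,0,0,0],[-1,0,0,0,0,0,0],[-1,0,0,0,0,0,0],[-1,0,0,0,0,0,0],[-1,0,0,0,0,0,0],[-1,0,0,0,0,0,0]]
  ]
}}

```text
time_s: 5.15
eef_pos: [0.5348, 0.1192, 0.0966]
eef_rot: [-0.004, -0.015, 1.0, -0.0]
wrist_force: [-16.4, -2.0, 13.5]
opening: -0.0
grasp_force: 8.0
```

```bash
python3 - <<'E'
from h import *
c=cam("side"); cv2.imwrite("pics/side2.png",cv2.resize(c["frame"][140:320,180:460],None,fx=2.8,fy=2.8))
o=ctrl.get_obs(); print(o["eef_pos"],o["wrist_force"],o["torque"])
E
```

```text
[0.53491773 0.11919766 0.09664157] [-10.84956944  -2.40650183   7.92716457] [-0.24251312  1.71420251 -0.04354002]
```

View pics/side2.png

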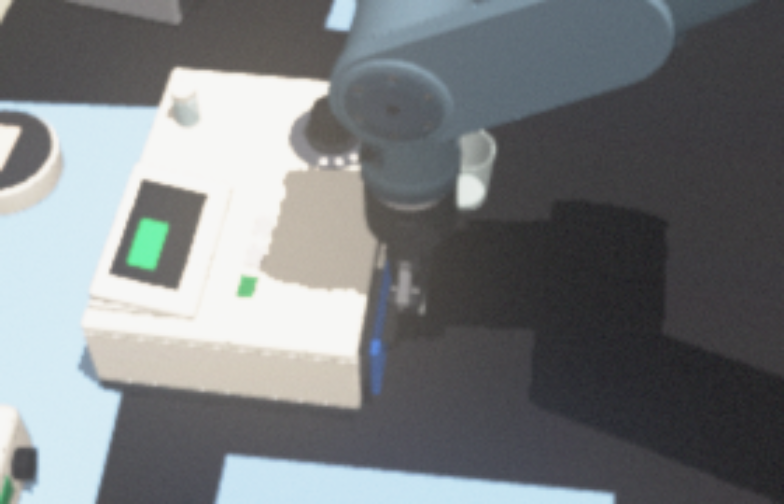

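Panel at crop (378,340), nearly against the face at (362,340). The 16 N exceeds the detent, so I'll press slightly more, then back off and measure.

Request:
{"name": "jog_arm", "arguments": {
  "series": [
    [[-1,0,0,0,0,0,0],[-1,0,0,0,0,0,0],[0,0,0,0,0,0,0],[0,0,0,0,0,0,0],[0,0,0,0,0,0,0],[0,0,0,0,0,0,0],[0,0,0,0,0,0,0],[0,0,0,0,0,0,0],[0,0,0,0,0,0,0],[0,0,0,0,0,0,0]]
  ]
}}

```text
time_s: 6.2
eef_pos: [0.5399, 0.1193, 0.097]
eef_rot: [-0.0, -0.015, 1.0, 0.0]
wrist_force: [-1.3, 0.2, -1.4]
opening: 0.0
grasp_force: 0.8
```

Request:
{"name": "jog_arm", "arguments": {
  "series": [
    [[4,0,0,0,0,0,0],[10,0,0,0,0,0,0],[15,0,0,0,0,0,0],[20,0,0,0,0,0,0],[20,0,0,0,0,0,0],[20,0,0,0,0,0,0],[0,0,0,0,0,0,0],[0,0,0,0,0,0,0],[0,0,0,0,0,0,0],[0,0,0,0,0,0,0]]
  ]
}}

```text
time_s: 7.2
eef_pos: [0.4519, 0.1165, 0.0973]
eef_rot: [0.001, -0.015, 1.0, -0.0]
wrist_force: [0.5, 0.1, 0.3]
opening: 0.002
grasp_force: 0.0
```

```bash
python3 - <<'E'
from h import *
a=np.deg2rad(1.72); O=np.array([.6953,.042]); M=np.array([[np.cos(a),-np.sin(a)],[np.sin(a),np.cos(a)]])
for n in("side","top"):
    c=cam(n); P=cloud(c); f=c["frame"].astype(int); q=(P[...,:2]-O)@M*1000; z=P[...,2]
    near=(q[...,0]>-225)&(q[...,0]<-100)&(q[...,1]>0)&(q[...,1]<165)
    b=(f[...,0]>f[...,2]+50)&near&(z>.02)&(z<.1)
    # rays of blue pixels onto top-edge plane z=.092
    v,u=np.nonzero(b); print(n,len(u),"blue cloud X",np.percentile(q[b][:,0],[5,50,95]),"Y",np.percentile(q[b][:,1],[2,98]))
    w=(f.min(2)>120)&near&(abs(z-.112)<.006); print("face edge X",np.percentile(q[w][:,0],[0,1]))
    d=near&(abs(z-.088)<.005)&(f.max(2)<120)&(q[...,1]>40)&(q[...,1]<120); print("lip X",np.percentile(q[d][:,0],[2,50,98]) if d.any() else None,d.sum())
    if n=="side": cv2.imwrite("pics/side3.png",cv2.resize(c["frame"][180:320,240:440],None,fx=4,fy=4))
E
```

```text
side 61 blue cloud X [-129.42467779 -126.11983063 -123.05229149] Y [ 89.13807092 143.49664814]
face edge X [-119.38732814 -119.16880531]
lip X [-141.52233303 -134.20661818 -123.62050772] 167
top 76 blue cloud X [-131.44827308 -128.38837439 -124.85460732] Y [ 33.31522068 141.06015672]
face edge X [-120.27680359 -119.90439448]
lip X [-142.29045237 -135.16644384 -123.81916623] 158
```

View pics/side3.png

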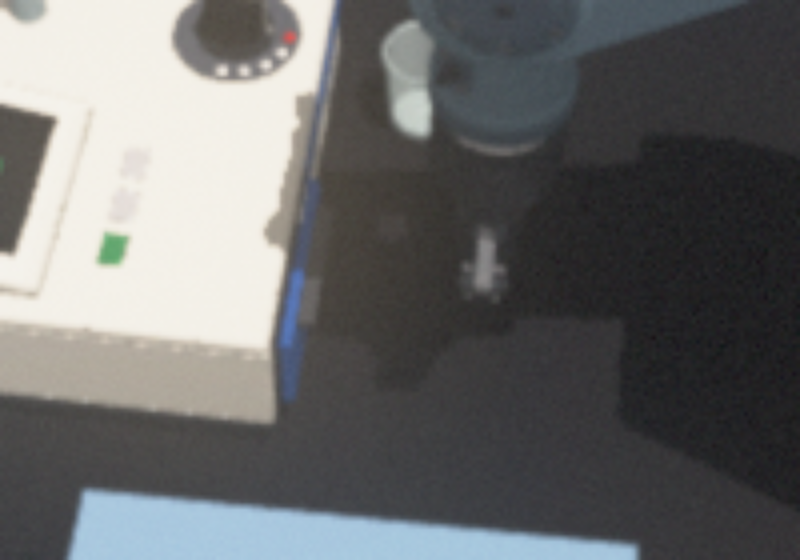

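The panel front measures X≈-127 (home is -128) and the force collapsed to 1.3 N after crossing the crest, so it appears to have snapped. I'll confirm by pressing it against the stop.

Request:
{"name": "jog_arm", "arguments": {
  "series": [
    [[-20,0,0,0,0,0,0],[-20,0,0,0,0,0,0],[-20,0,0,0,0,0,0],[-15,0,0,0,0,0,0],[-8,0,0,0,0,0,0],[-3,0,0,0,0,0,0],[-1,0,0,0,0,0,0],[0,0,0,0,0,0,0],[0,0,0,0,0,0,0],[0,0,0,0,0,0,0]]
  ]
}}

```text
time_s: 8.3
eef_pos: [0.5375, 0.1193, 0.0971]
eef_rot: [-0.0, -0.015, 1.0, 0.0]
wrist_force: [0.4, 0.2, -0.2]
opening: -0.0
grasp_force: 0.0
```

Request:
{"name": "jog_arm", "arguments": {
  "series": [
    [[-1,0,0,0,0,0,0],[-1,0,0,0,0,0,0],[-1,0,0,0,0,0,0],[-1,0,0,0,0,0,0],[0,0,0,0,0,0,0],[0,0,0,0,0,0,0],[0,0,0,0,0,0,0],[0,0,0,0,0,0,0],[0,0,0,0,0,0,0],[0,0,0,0,0,0,0]]
  ]
}}

```text
time_s: 9.3
eef_pos: [0.5419, 0.1193, 0.097]
eef_rot: [-0.0, -0.015, 1.0, -0.0]
wrist_force: [0.4, -0.9, 0.4]
opening: 0.003
grasp_force: 0.0
```

Request:
{"name": "jog_arm", "arguments": {
  "series": [
    [[-1,0,0,0,0,0,0],[-1,0,0,0,0,0,0],[-1,0,0,0,0,0,0],[-1,0,0,0,0,0,0],[0,0,0,0,0,0,0],[0,0,0,0,0,0,0],[0,0,0,0,0,0,0],[0,0,0,0,0,0,0],[0,0,0,0,0,0,0],[0,0,0,0,0,0,0]]
  ]
}}

```text
time_s: 10.3
eef_pos: [0.5432, 0.1194, 0.0966]
eef_rot: [-0.003, -0.015, 1.0, -0.0]
wrist_force: [-10.4, -1.1, 9.6]
opening: -0.002
grasp_force: 5.6
```

Rigid stop at TCP x=0.543, exactly the predicted home position, so the drawer is seated. I'll back off, rise and open the gripper.

Request:
{"name": "jog_arm", "arguments": {
  "series": [
    [[8,0,0,0,0,0,0],[12,0,0,0,0,0,0],[0,0,-15,0,0,0,0],[0,0,-25,0,0,0,0],[0,0,-25,0,0,0,0],[0,0,-25,0,0,0,30],[0,-10,-25,0,0,0,60],[-10,-20,0,0,0,0,60],[-15,-20,0,0,0,0,60],[0,0,0,0,0,0,60]]
  ]
}}

```text
time_s: 11.3
eef_pos: [0.5541, 0.0675, 0.2126]
eef_rot: [0.001, -0.014, 1.0, -0.0]
wrist_force: [-1.1, 0.2, 0.1]
opening: 0.7
grasp_force: 0.0
```

```bash
python3 - <<'E'
from h import *
E0=np.array([.638,-.0447])
for n in("top","side"):
    c=dict(np.load(f"{n}0.npz")); P=cloud(c); g=c["frame"].max(2); d=np.linalg.norm(P[...,:2]-E0,axis=-1)
    # knob top: dark blob rays on z=.151, and skirt+knob
    m=(d<.032)&(P[...,2]>.1455); v,u=np.nonzero(m); W=np.array([onplane(c,a,b,.151)[:2] for a,b in zip(u,v)])*1000
    print(n,len(u),cv2.minEnclosingCircle(W.astype(np.float32)),W.mean(0), (W.min(0)+W.max(0))/2)
    m=(d<.034)&(abs(P[...,2]-.119)<.004)&(g<130); v,u=np.nonzero(m); W=np.array([onplane(c,a,b,.119)[:2] for a,b in zip(u,v)])*1000
    print("skirt",len(u),cv2.minEnclosingCircle(W.astype(np.float32)),(W.min(0)+W.max(0))/2)
o=ctrl.get_obs();print(o["q"].round(3),o["eef_pos"])
E
```

```text
top 215 ((636.94189453125, -45.980133056640625), 20.744844436645508) [637.03432314 -45.52966878] [636.1771103  -45.81732199]
skirt 135 ((636.970947265625, -45.38410949707031), 33.73404312133789) [638.48947085 -44.17576778]
side 143 ((636.707275390625, -40.096614837646484), 21.836265563964844) [637.22601406 -40.80178585] [636.83829257 -40.09661641]
skirt 86 ((634.5972290039062, -44.26631546020508), 29.49666976928711) [636.40562507 -42.24332166]
[-9.100e-02  1.780e-01  1.689e+00 -1.000e-03  1.272e+00 -1.690e+00] [0.55410996 0.06752563 0.21260475]
```

Request:
{"name": "jog_arm", "arguments": {
  "series": [
    [[-13.3,-19,0,0,0,0,60],[-13.3,-19,0,0,0,0,60],[-13.3,-19,0,0,0,0,60],[-13.3,-19,0,0,0,0,60],[-13.3,-19,0,0,0,0,60],[-13.2,-19,0,0,0,0,60],[0,0,0,0,0,0,60],[0,0,0,0,0,0,60],[0,0,0,0,0,0,60],[0,0,0,0,0,0,60]]
  ]
}}

```text
time_s: 12.3
eef_pos: [0.635, -0.0408, 0.212]
eef_rot: [-0.0, -0.016, 1.0, 0.0]
wrist_force: [0.3, -0.6, 0.1]
opening: 0.7
grasp_force: 0.0
```

```bash
python3 - <<'E'
from h import *
c=cam("side"); cv2.imwrite("pics/side4.png",cv2.resize(c["frame"][120:280,200:400],None,fx=3.7,fy=3.7))
o=ctrl.get_obs();print(o["q"].round(3),o["eef_pos"],o["wrist_force"],o["torque"])
E
```

```text
[-0.251  0.348  1.479  0.     1.315 -1.853] [ 0.63511233 -0.04095958  0.21205351] [ 0.30298256 -0.42123874  0.04184506] [-0.01974365 -0.00792239 -0.01388309]
```

View pics/side4.png

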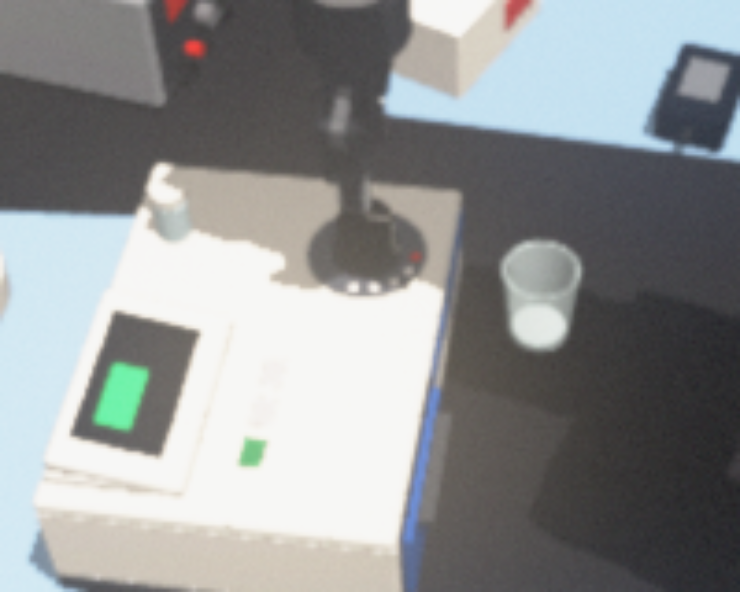

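Drawer panel flush (crop (425,450)), knob at (365,240) with the gripper above it. I'll shift slightly and descend.

Request:
{"name": "jog_arm", "arguments": {
  "series": [
    [[-2.2,-3.2,0,0,0,0,60],[0,0,12,0,0,0,60],[0,0,12,0,0,0,60],[0,0,12,0,0,0,60],[0,0,12,0,0,0,60],[0,0,12,0,0,0,60],[0,0,6,0,0,0,60],[0,0,5,0,0,0,60],[0,0,0,0,0,0,60],[0,0,0,0,0,0,60]]
  ]
}}

```text
time_s: 13.35
eef_pos: [0.6381, -0.0451, 0.1414]
eef_rot: [0.0, -0.015, 1.0, -0.0]
wrist_force: [0.2, 0.0, 0.5]
opening: 0.701
grasp_force: 0.0
```

Request:
{"name": "jog_arm", "arguments": {
  "series": [
    [[0,0,0,0,0,0,50],[0,0,0,0,0,0,46],[0,0,0,0,0,0,44],[0,0,0,0,0,0,42],[0,0,0,0,0,0,41],[0,0,0,0,0,0,40],[0,0,0,0,0,0,39],[0,0,0,0,0,0,38],[0,0,0,0,0,0,37],[0,0,0,0,0,0,36]]
  ]
}}

```text
time_s: 14.35
eef_pos: [0.6379, -0.0451, 0.1414]
eef_rot: [0.0, -0.015, 1.0, -0.0]
wrist_force: [-1.5, -0.2, 4.3]
opening: 0.452
grasp_force: 59.8
```

Request:
{"name": "jog_arm", "arguments": {
  "series": [
    [[0,0,0,0,0,0.06,36],[0,0,0,0,0,0.06,36],[0,0,0,0,0,0.06,36],[0,0,0,0,0,0.06,36],[0,0,0,0,0,0.06,36],[0,0,0,0,0,0.06,36],[0,0,0,0,0,0.06,36],[0,0,0,0,0,0,36],[0,0,0,0,0,0,36],[0,0,0,0,0,0,36]]
  ]
}}

```text
time_s: 15.35
eef_pos: [0.6379, -0.0452, 0.1413]
eef_rot: [0.0, 0.193, 0.981, -0.0]
wrist_force: [-2.5, -0.2, 5.4]
opening: 0.45
grasp_force: 59.8
```

```bash
cat > y.py <<'E'
from h import *
o=ctrl.get_obs(); M=R.from_quat(o["eef_rot"],scalar_first=True).as_matrix(); y0=R.from_quat([0,-.015,1,0],scalar_first=True).as_matrix()
w=np.arctan2(M[1,0],M[0,0]); w0=np.arctan2(y0[1,0],y0[0,0]); print("turned",(w0-w+np.pi)%(2*np.pi)-np.pi,"tq",o["torque"],"F",o["wrist_force"],o["eef_pos"],o["q"][5],o["grasp_force"])
E
python3 y.py
```

```text
turned 0.41794557746848504 tq [-0.07987327  0.42315656  0.08755176] F [-2.52861676 -0.21823653  5.43741578] [ 0.63785808 -0.04515349  0.14133142] -1.438626157099291 59.79702651500702
```

First click confirmed: turned 0.418 rad, torque 0.088 (0.085 expected).

Request:
{"name": "jog_arm", "arguments": {
  "series": [
    [[0,0,0,0,0,0.06,36],[0,0,0,0,0,0.06,36],[0,0,0,0,0,0.06,36],[0,0,0,0,0,0.06,36],[0,0,0,0,0,0.06,36],[0,0,0,0,0,0.06,36],[0,0,0,0,0,0.06,36],[0,0,0,0,0,0,36],[0,0,0,0,0,0,36],[0,0,0,0,0,0,36]]
  ]
}}

```text
time_s: 16.35
eef_pos: [0.6378, -0.0451, 0.1413]
eef_rot: [0.0, 0.393, 0.92, -0.0]
wrist_force: [-2.9, -0.5, 5.4]
opening: 0.45
grasp_force: 59.8
```

```bash
python3 y.py
```

```text
turned 0.837861867012835 tq [-0.08108039  0.47980892  0.05296103] F [-2.87874786 -0.53391401  5.44646897] [ 0.63784981 -0.04514972  0.14133941] -1.0186740112150265 59.839675426483154
```

Request:
{"name": "jog_arm", "arguments": {
  "series": [
    [[0,0,0,0,0,0.06,36],[0,0,0,0,0,0.06,36],[0,0,0,0,0,0.06,36],[0,0,0,0,0,0.06,36],[0,0,0,0,0,0.06,36],[0,0,0,0,0,0.06,36],[0,0,0,0,0,0.06,36],[0,0,0,0,0,0,36],[0,0,0,0,0,0,36],[0,0,0,0,0,0,36]]
  ]
}}

```text
time_s: 17.35
eef_pos: [0.6378, -0.0451, 0.1413]
eef_rot: [0.0, 0.576, 0.817, -0.0]
wrist_force: [-2.5, -0.4, 4.8]
opening: 0.452
grasp_force: 59.8
```

```bash
python3 y.py; python3 - <<'E'
from h import *
c=cam("side"); cv2.imwrite("pics/side5.png",cv2.resize(c["frame"][150:250,220:370],None,fx=5,fy=5))
E
```

```text
turned 1.257746934528721 tq [-0.06337539  0.47937674  0.14275435] F [-2.47825106 -0.35398955  4.79936016] [ 0.63780487 -0.04512101  0.14132324] -0.5987376814534001 59.844346046447754
```

View pics/side5.png

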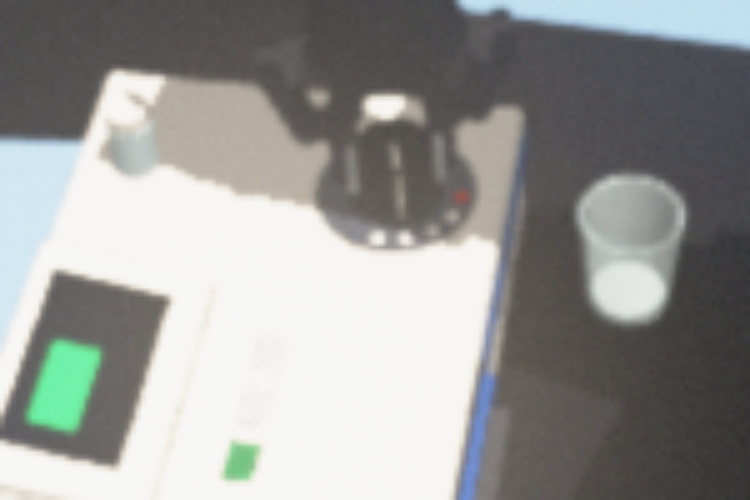

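The pointer at crop (400,205) lines up with the third white dot at (403,238), after the red one at (462,197). The turn is 1.258 rad, the grip is steady and the drawer is still home.

```bash
python3 -c "
from bench import ctrl
print(ctrl.hand_in())"
```

```text
the job is handed in; nothing more can be done
None
```

The drawer is snapped fully home, and the knob was handed in gripped and steady at the third click (1.258 rad), with a steady 60 N grip (the gripper's fixed force, above the advised 20–40 N); the glassware and other things were not touched.

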